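# Change over the interlocked bath-supply isolators

### The job

On the grey panel stand two interlocked isolator switches, side by side, that feed the plating baths; one is on (its handle rests at its copper contact post) and the other is off (its handle rests at its black rubber post). Change over the supply: first swing the handle that is on fully back to its rubber post, then swing the other handle fully over to its copper post, and let go. The scalloped plates under the handles block a handle until the other one is fully off, so never force a blocked one.

Things in the scene. Friction and masses are not known exactly. Their poses are not given: they have to be found in the camera images.
- handle_a (a joint): Angle (rad) of the handle that is ON at the start (0.94 to 1.047); it may be the left or right one. 0 = fully off, at its rubber post; 1.047 (60 degrees) = fully on, at its copper post; end stops at both. Off to on turns clockwise from above: seen from the robot, off is the right end of travel, on the left; half way it points at the robot. Stays where left; about 3 N at the grip moves it.
- handle_b (a joint): Angle of the other, identical handle, OFF at the start (0 to 0.08 rad); same values and turning sense. While the other handle is on it is blocked at about 0.2 rad; it is free once the other is below about 0.17 rad. The two spindles are 180 mm apart on a fixed grey panel 255 x 430 mm, 30 mm thick; the grip pegs are never nearer than 70 mm between centres.
- grip_a (a point): Centre of handle_a's grip, 121 mm above the table: an upright black peg, 22 mm in diameter, 50 mm tall, on the outer end of a flat steel bar 18 mm wide whose top is 25 mm below this point. It turns with the handle: z is up, x points along the bar to the vertical spindle, 110 mm away. Below the bar is a scalloped plate of 95 mm radius; the end posts, 18 mm thick, end level with the bar's top.
- grip_b (a point): Centre of handle_b's grip: same shape, sizes, height and axes as grip_a.

How it is judged:
On the way, in this order (a step that is already met when the one before it is completed fails the run):
1. the handle that was on is fully off while the other is still off (value of joint handle_a below 0.175 rad and value of joint handle_b below 0.3 rad), for 0.2 s.
2. the other handle is fully on (value of joint handle_b above 0.87 rad), for 0.2 s.
At the end, for the whole second after the job is handed in: The handle that was on at the start is off (within 10 degrees of its rubber-post stop), the other is on (within 10 degrees of its copper-post stop), and both are released and at rest (value of joint handle_a below 0.175 rad and value of joint handle_b above 0.87 rad and velocity of joint handle_b between -0.05 and 0.05 rad/s and velocity of joint handle_a between -0.05 and 0.05 rad/s); the robot touches nothing.
It fails at once if the interlock is forced: both handles well away from off at once (value of joint each of handle_a, handle_b above 0.4 rad).
It also fails if it takes over 45 s, if anything falls off the work surface, if the arm or the gripper's body presses on something with over 40 N, if the wrist force passes 120 N, or if a joint passes its speed limit or range.

### The arm

A 6-joint arm with a two-finger parallel gripper is mounted at the origin on the work surface. World frame = base frame: x ahead of the robot, y to its left, z up, the work surface at z = 0. Lengths are in m, angles in rad, forces in N, time in s.
With the tool pointing down it reaches from about 0.375 to 0.75 m from the base axis. Payload 9 kg.
Tool frame: the origin (TCP) lies where the fingers leave the gripper's body, on its centre line; the fingertips stand 73 mm ahead of it and the grasp point (between the pads) lies 54 mm ahead of it (grip_depth is the distance from the TCP to the grasp point, in m); z points along the fingers, y is the line along which they close (so a half turn about z gives the same grasp; the last joint's range is limited). The gripper opens to 85 mm and grips with 20 to 120 N. Pads are 22 mm wide; open, the fingers measure 114 mm over their backs; the gripper's body (76 mm by 85 mm) begins 54 mm behind the grasp point. The pads swing forward as they close: fully open they stand 13 mm farther back than shut.
Start: joints at [-1.402, 0.104, 0.097, 1.564, 0, 1.353], TCP at [0.226, -0.556, 0.304] pointing down, gripper open.
Joint ranges: [-2.99, 2.99], [-0.84, 1.86], [-1.1, 1.16], [-1.84, 2.11], [-1.51, 1.56], [-3.14, 3.14]. Speed limits (rad/s): [2.22, 2.22, 2.57, 3.14, 3.14, 3.14].

### API

Orientations are given as [roll, pitch, yaw] about the fixed x, y, z axes, in that order (R = Rz(yaw) Ry(pitch) Rx(roll)).
In Python, from plant import * gives the robot as it stands.
- The arm moves only by the tool arm_command, never from a script. Its argument "moves" is a list of rows, each a list of 2 entries, a list of its own where there are three numbers: the shift along the tool's x, y, z each as a share of 30 mm, from -1 to 1, then the turn, a rotation vector about the tool's x, y, z each as a share of pi rad, from -1 to 1. In form: [[[x, y, z], [ax, ay, az]], ...]. A call has exactly 5 rows; each row shifts and turns the commanded pose from where the row before left it, along the tool's axes as they then stand; what a row does not reach is not made up. A row lasts 1/8 s, in which the tool goes at most 62.5 mm and 10.7 degrees, less where a joint would pass 70% of its speed; a pose out of reach is approached as far as the arm can. A call with a number of a shift or a turn outside -1 to 1 is refused whole. A call with a gripper value outside its range is refused whole. "claw" is the gripper command: -1 is fully open, 1 is shut, values between are in proportion, set as the call begins (left out, the last holds). The fingers move at their own pace and stop on an object; the grip force is fixed at half the most. Time passes only in rows, so rows that do not move let the fingers close, or fill a call up. It gives the time, the measured TCP pose, the force, the opening and the grip force at its end, in the units of the state.
- get_state(): the state, without advancing time (a new reading comes with each control period).
- get_image(name): name is "scene" or "top" or "wrist"; returns (picture, depth): 400x640x3 uint8, red, green, blue; 400x640 float32, m along the optical axis (not along the pixel's ray), 0 where there is no reading.
- camera_info(name): a dict with "K" (3x3 intrinsics, pixels), "position" and "attitude" of the camera in the world; the wrist camera has in their place "tool_from_camera" (4x4, takes a point from camera to tool coordinates, whose origin is the TCP and whose axes are the flange's). Camera axes: x right, y down, z forward; pixel columns grow to the right and rows downward; lengths in m; the calibration is good to about 2 mm. A picture is of the moment at which its call begins: read the wrist's pose just before it. camera_info takes no time and is no camera call.
- hand_in(): hands the job in; it is judged then, once.
The state is a dict: "time_s": time; "qpos": joint angles; "qd": joint speeds; "joint_efforts": joint torques, N m; "tool_pos": TCP position; "tcp_rot": TCP orientation; "force": force on the tool from outside, world axes, zero at the start; "moment": the same for the moment, N m; "gripper_width": finger opening in m; "finger_force": force on a finger pad.
Only numpy, scipy, OpenCV 4.12 (cv2) and the standard library are available. Lean on these libraries where they do the work, as an engineer would, in place of code of your own. Each camera call takes 0.05 s, during which the arm holds its last target. There are 200 camera calls.

## Working session

There is one attempt and no reset: what is moved stays moved. The work goes in short steps, Python scripts to look and compute and a tool call to move; the robot and the scene stay as the last step left them, time stands still between calls to the robot, and variables do not carry over. Pictures are saved under pics/ and viewed, at most 10 in all, crops included, and the job is handed in when it is done.

Besides the shell and the picture viewer there is one more tool, called after "Call:" in YAML: its name, and indented under it one key for each argument. arm_command: Moves the arm, as the interface text tells. Its arguments: {"type":"object","properties":{"moves":{"type":"array"},"claw":{"type":"number"}},"required":["moves"]}

```bash
mkdir -p pics; python3 - <<'E'
from plant import *
import cv2
for n in ("top","scene"):
    im,d=get_image(n); cv2.imwrite(f"pics/{n}0.png",im[:,:,::-1]); 
    import numpy as np; np.save(f"{n}0.npy",d); print(n,camera_info(n))
s=get_state();print(s)
E
```

```text
top {'K': array([[434.56472664,   0.        , 316.13912011],
       [  0.        , 434.56472664, 197.95984498],
       [  0.        ,   0.        ,   1.        ]]), 'position': array([0.48943498, 0.01080842, 0.77846464]), 'attitude': array([-3.04085431, -0.04690602, -1.55920942])}
scene {'K': array([[432.75095413,   0.        , 319.17053745],
       [  0.        , 432.75095413, 202.50426707],
       [  0.        ,   0.        ,   1.        ]]), 'position': array([1.11853411, 0.20936137, 0.58121767]), 'attitude': array([-2.23771793, -0.01847076,  1.93992978])}
{'time_s': 0.1, 'qpos': array([-1.40170373e+00,  1.04594069e-01,  9.65341748e-02,  1.56391143e+00,
       -1.47562527e-05,  1.35309167e+00]), 'qd': array([ 0.00040874, -0.00016409,  0.00067858, -0.00016007, -0.00129348,
       -0.00054416]), 'joint_efforts': array([ 5.80929758e-03, -5.58206999e+01,  5.04720497e+01,  1.30383795e-02,
       -2.96395938e-04, -2.44675175e-05]), 'tool_pos': array([ 0.22629914, -0.55544695,  0.30321961]), 'tcp_rot': array([-3.14044220e+00, -2.39379586e-04,  3.86797129e-01]), 'force': array([-0.05214482,  0.09977499,  0.2997274 ]), 'moment': array([-0.03107993,  0.03899466,  0.01602083]), 'finger_force': 0.0, 'gripper_width': 0.0854720910427973}
```

View pics/top0.png

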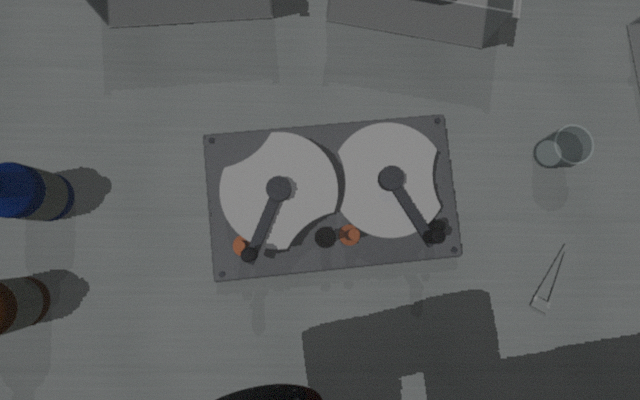

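View pics/scene0.png

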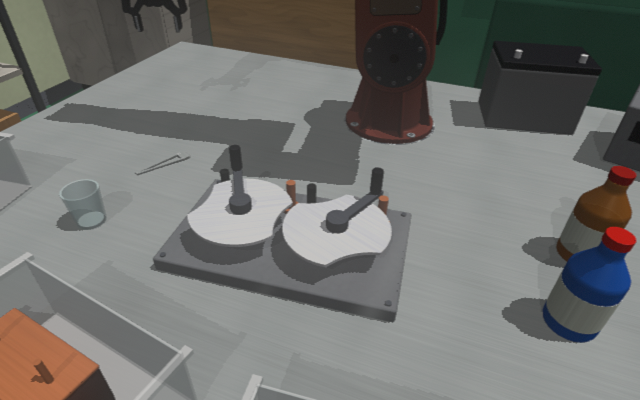

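The top view shows the left handle on, with its hub at (279,187), its peg at (250,254) and the copper post at about (238,243). The right handle is off, with its hub at (391,177) and its peg at about (430,238). The scene view agrees.

```bash
cat > h.py <<'E'
import numpy as np
from scipy.spatial.transform import Rotation as Rn
def pose(a): return Rn.from_euler('xyz',a).as_matrix()
def cloud(ci,d):
    K=ci["K"];v,u=np.mgrid[:d.shape[0],:d.shape[1]]
    p=np.stack([(u-K[0,2])/K[0,0]*d,(v-K[1,2])/K[1,1]*d,d],-1)
    return p@pose(ci["attitude"]).T+ci["position"]
E
python3 - <<'E'
from plant import *
from h import *
import cv2
for n in ("top","scene"):
    ci=camera_info(n);d=np.load(n+"0.npy");P=cloud(ci,d)
    ok=(d>0)&(P[...,0]>.3)&(P[...,0]<.65)&(abs(P[...,1])<.25)
    for lo,hi in((.135,.16),(.085,.112)):
        m=(ok&(P[...,2]>lo)&(P[...,2]<hi)).astype(np.uint8)
        k,l,s,c=cv2.connectedComponentsWithStats(m)
        for i in range(1,k):
            if s[i,4]>15: q=P[l==i];print(n,lo,s[i],c[i].round(1),np.median(q,0).round(4),((q.min(0)+q.max(0))/2).round(4))
# ray casting onto planes, hub / peg tops
ci=camera_info("top")
for u,v,z in((279,187,.1),(391,177,.1),(250,254,.146)):
    r=pose(ci["attitude"])@np.linalg.inv(ci["K"])@[u,v,1];print(ci["position"]+r*(z-ci["position"][2])/r[2])
E
```

```text
top 0.135 [429 228  17  15 193] [437.2 235.5] [ 0.5006 -0.1967  0.1471] [ 0.502  -0.1978  0.1428]
top 0.135 [241 247  16  15 183] [248.1 253.9] [0.4714 0.0786 0.1467] [0.4713 0.0788 0.1427]
top 0.085 [ 378  165   57   82 1217] [402.9 197. ] [ 0.5689 -0.1557  0.0986] [ 0.5491 -0.1642  0.0985]
top 0.085 [ 249  175   44   80 1142] [270.5 207.5] [0.5483 0.0515 0.0985] [0.5316 0.0506 0.0961]
top 0.085 [432 220  14  10 108] [439.  224.4] [ 0.5203 -0.2165  0.0971] [ 0.5197 -0.2174  0.0925]
top 0.085 [348 228  12  12 116] [353.5 233.5] [ 0.5036 -0.0798  0.0972] [ 0.5036 -0.0802  0.0931]
top 0.085 [322 231  12  11 107] [327.4 236. ] [ 0.4992 -0.0381  0.0971] [ 0.4992 -0.0389  0.0949]
top 0.085 [234 240  12  11 112] [239.2 244.8] [0.4837 0.0981 0.097 ] [0.4837 0.0978 0.0927]
top 0.085 [248 258   9   6  20] [252.3 261.4] [0.4578 0.0769 0.0972] [0.4602 0.0774 0.0996]
scene 0.135 [229 145  12  10 100] [234.6 149.4] [ 0.5055 -0.1936  0.1439] [ 0.5016 -0.1963  0.1418]
scene 0.135 [372 167  12  12 117] [377.6 172.5] [0.476  0.0821 0.1448] [0.4721 0.0813 0.1414]
scene 0.085 [229 163  23  51 678] [239.2 192.3] [ 0.5857 -0.1468  0.0981] [ 0.5542 -0.1617  0.0985]
scene 0.085 [220 169  10  10  78] [224.3 173.1] [ 0.5222 -0.2132  0.0952] [ 0.5184 -0.2156  0.0919]
scene 0.085 [286 180  10  10  86] [290.7 184.5] [ 0.5071 -0.0767  0.0948] [ 0.5024 -0.0778  0.0913]
scene 0.085 [307 183  10  11  94] [311.5 188. ] [ 0.5026 -0.0352  0.095 ] [ 0.4989 -0.0372  0.0912]
scene 0.085 [326 186  63  46 966] [353.7 210.1] [0.5425 0.0583 0.0966] [0.527  0.0658 0.0984]
[0.57478045 0.03827259 0.1       ]
[ 0.59392988 -0.13912036  0.1       ]
[0.47137836 0.07595651 0.146     ]
```

Call:
arm_command:
  moves:
    - [[0,0,0],[0,0,-0.0506]]
    - [[0,0,0],[0,0,-0.0506]]
    - [[0,0,0],[0,0,-0.0506]]
    - [[0,0,0],[0,0,-0.0506]]
    - [[0,0,0],[0,0,-0.0506]]
  claw: -0.18

```text
time_s: 0.72
tool_pos: [0.2263, -0.5555, 0.3034]
tcp_rot: [-3.141, -0.001, 1.187]
force: [-0.3, 0.4, 0.4]
gripper_width: 0.0506
finger_force: 0.0
```

Call:
arm_command:
  moves:
    - [[0,0,0],[0,0,-0.0506]]
    - [[0,0,0],[0,0,-0.0506]]
    - [[0,0,0],[0,0,-0.0506]]
    - [[0,0,0],[0,0,-0.0506]]
    - [[0,0,0],[0,0,-0.0506]]

```text
time_s: 1.35
tool_pos: [0.2263, -0.5555, 0.3034]
tcp_rot: [3.141, -0.001, 1.982]
force: [-0.1, 0.0, 0.0]
gripper_width: 0.0503
finger_force: 0.0
```

Call:
arm_command:
  moves:
    - [[0,0,0],[0,0,-0.0506]]
    - [[0,0,0],[0,0,-0.0506]]
    - [[0,0,0],[0,0,-0.0506]]
    - [[0,0,0],[0,0,-0.0506]]
    - [[0,0,0],[0,0,-0.0506]]

```text
time_s: 1.98
tool_pos: [0.2263, -0.5555, 0.3034]
tcp_rot: [3.141, -0.0, 2.776]
force: [0.5, -0.6, -0.2]
gripper_width: 0.0504
finger_force: 0.0
```

```bash
cat >> h.py <<'E'
def off(s,t):
    "offset to world point t in tool axes, mm"
    return (pose(s["tcp_rot"]).T@(np.array(t)-s["tool_pos"])*1000).round(1)
E
python3 - <<'E'
from plant import *
from h import *
s=get_state();print(s["time_s"],s["tool_pos"],np.degrees(s["tcp_rot"]),s["gripper_width"],off(s,[.4705,.079,.25]))
E
```

```text
1.975 [ 0.22631062 -0.55552516  0.30342355] [ 1.79960892e+02 -2.47137986e-02  1.59081381e+02] 0.05038954051131264 [ -1.6 679.9  53.9]
```

Call:
arm_command:
  moves:
    - [[0,0.9,0.07],[0,0,0]]
    - [[0,0.9,0.07],[0,0,0]]
    - [[0,0.9,0.07],[0,0,0]]
    - [[0,0.9,0.07],[0,0,0]]
    - [[0,0.9,0.07],[0,0,0]]

```text
time_s: 2.6
tool_pos: [0.2754, -0.4289, 0.293]
tcp_rot: [3.141, -0.0, 2.771]
force: [0.9, 0.4, -0.9]
gripper_width: 0.0503
finger_force: 0.0
```

Call:
arm_command:
  moves:
    - [[0,0.9,0.07],[0,0,0]]
    - [[0,0.9,0.07],[0,0,0]]
    - [[0,0.9,0.07],[0,0,0]]
    - [[0,0.9,0.07],[0,0,0]]
    - [[0,0.9,0.07],[0,0,0]]

```text
time_s: 3.22
tool_pos: [0.3242, -0.303, 0.2825]
tcp_rot: [3.141, -0.0, 2.771]
force: [-0.6, -0.1, 0.1]
gripper_width: 0.0505
finger_force: 0.0
```

Call:
arm_command:
  moves:
    - [[0,0.9,0.07],[0,0,0]]
    - [[0,0.9,0.07],[0,0,0]]
    - [[0,0.9,0.07],[0,0,0]]
    - [[0,0.9,0.07],[0,0,0]]
    - [[0,0.9,0.07],[0,0,0]]

```text
time_s: 3.85
tool_pos: [0.3731, -0.1772, 0.2721]
tcp_rot: [3.142, -0.0, 2.771]
force: [1.2, -0.7, -0.5]
gripper_width: 0.0505
finger_force: 0.0
```

Call:
arm_command:
  moves:
    - [[0,0.9,0.07],[0,0,0]]
    - [[0,0.9,0.07],[0,0,0]]
    - [[0,0.9,0.07],[0,0,0]]
    - [[0,0.9,0.07],[0,0,0]]
    - [[0,0.9,0.07],[0,0,0]]

```text
time_s: 4.47
tool_pos: [0.4219, -0.0514, 0.2616]
tcp_rot: [-3.142, -0.0, 2.771]
force: [-0.1, -0.7, -0.6]
gripper_width: 0.0506
finger_force: 0.0
```

Call:
arm_command:
  moves:
    - [[0,0.9,0.07],[0,0,0]]
    - [[0,0.9,0.07],[0,0,0]]
    - [[0,0.9,0.07],[0,0,0]]
    - [[0,0.9,0.07],[0,0,0]]
    - [[0,0.9,0.07],[0,0,0]]

```text
time_s: 5.1
tool_pos: [0.4707, 0.0745, 0.251]
tcp_rot: [-3.141, -0.0, 2.771]
force: [0.1, -0.5, -0.8]
gripper_width: 0.0506
finger_force: 0.0
```

```bash
python3 - <<'E'
from plant import *
from h import *
import cv2
s=get_state();im,d=get_image("wrist");cv2.imwrite("pics/w1.png",im[:,:,::-1])
print(s["time_s"],s["tool_pos"],np.degrees(s["tcp_rot"]),off(s,[.4705,.079,.178]))
ci=camera_info("wrist");T=ci["tool_from_camera"];R=pose(s["tcp_rot"])
ci=dict(K=ci["K"],attitude=[0,0,0],position=np.zeros(3))
P=(cloud(ci,d)@T[:3,:3].T+T[:3,3])@R.T+s["tool_pos"]
m=((d>0)&(P[...,2]>.135)&(P[...,2]<.155)).astype(np.uint8)
k,l,st,c=cv2.connectedComponentsWithStats(m)
for i in range(1,k):
    if st[i,4]>30:q=P[l==i];print(st[i],((q.min(0)+q.max(0))/2).round(4),np.median(q,0).round(4))
E
```

```text
5.1 [0.47072471 0.07446876 0.2509711 ] [-1.79985148e+02 -2.54609871e-02  1.58786205e+02] [ 1.8  4.2 73. ]
[ 309  210   37   39 1071] [0.4699 0.0794 0.1413] [0.4683 0.0798 0.1452]
```

View pics/w1.png

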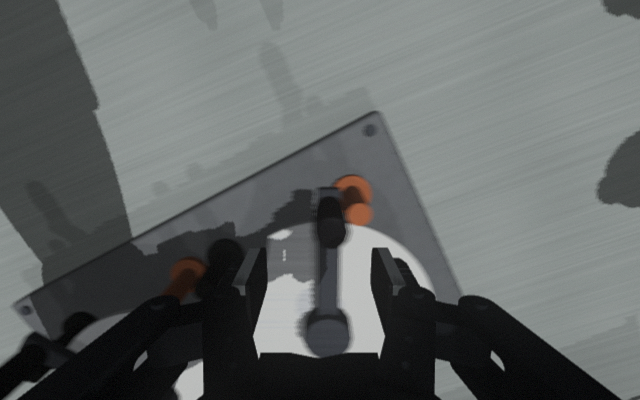

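The wrist view shows the on peg at about (328,220), between the fingers and in line with the hub at (327,330). It agrees with the top view to within 1 mm. I'll descend and close.

Call:
arm_command:
  moves:
    - [[0.06,0.15,0.4],[0,0,0]]
    - [[0,0,0.6],[0,0,0]]
    - [[0,0,0.6],[0,0,0]]
    - [[0,0,0.5],[0,0,0]]
    - [[0,0,0.33],[0,0,0]]

```text
time_s: 5.78
tool_pos: [0.4702, 0.0781, 0.1771]
tcp_rot: [-3.141, -0.001, 2.771]
force: [0.3, 0.3, -0.5]
gripper_width: 0.05
finger_force: 0.0
```

Call:
arm_command:
  moves:
    - [[0,0,0],[0,0,0]]
    - [[0,0,0],[0,0,0]]
    - [[0,0,0],[0,0,0]]
    - [[0,0,0],[0,0,0]]
    - [[0,0,0],[0,0,0]]
  claw: 0.8

```text
time_s: 6.4
tool_pos: [0.4707, 0.0784, 0.1789]
tcp_rot: [3.142, 0.0, 2.771]
force: [-1.8, 0.9, 1.7]
gripper_width: 0.0208
finger_force: 58.8
```

Call:
arm_command:
  moves:
    - [[-0.008,-0.244,0],[0,0,-0.0212]]
    - [[-0.008,-0.244,0],[0,0,-0.0212]]
    - [[-0.008,-0.244,0],[0,0,-0.0212]]
    - [[-0.008,-0.244,0],[0,0,-0.0212]]
    - [[-0.008,-0.244,0],[0,0,-0.0212]]

```text
time_s: 7.02
tool_pos: [0.4636, 0.0427, 0.1789]
tcp_rot: [3.141, 0.001, 3.107]
force: [2.1, 2.9, -0.4]
gripper_width: 0.0207
finger_force: 58.8
```

Call:
arm_command:
  moves:
    - [[-0.008,-0.244,0],[0,0,-0.0212]]
    - [[-0.008,-0.244,0],[0,0,-0.0212]]
    - [[-0.008,-0.244,0],[0,0,-0.0212]]
    - [[-0.008,-0.244,0],[0,0,-0.0212]]
    - [[-0.008,-0.244,0],[0,0,-0.0212]]

```text
time_s: 7.65
tool_pos: [0.4688, 0.0066, 0.1789]
tcp_rot: [3.141, 0.003, -2.843]
force: [5.2, 4.4, -0.4]
gripper_width: 0.0207
finger_force: 58.7
```

Call:
arm_command:
  moves:
    - [[-0.008,-0.244,0],[0,0,-0.0212]]
    - [[-0.008,-0.244,0],[0,0,-0.0212]]
    - [[-0.008,-0.244,0],[0,0,-0.0212]]
    - [[-0.008,-0.244,0],[0,0,-0.0212]]
    - [[0,0,0],[0,0,0]]

```text
time_s: 8.28
tool_pos: [0.4814, -0.0201, 0.1789]
tcp_rot: [-3.14, 0.003, -2.578]
force: [6.9, 3.8, -2.4]
gripper_width: 0.0203
finger_force: 58.7
```

Call:
arm_command:
  moves:
    - [[-0.008,-0.15,0],[0,0,-0.013]]
    - [[0,-0.12,0],[0,0,-0.01]]
    - [[0,0,0],[0,0,0]]
    - [[0,0,0],[0,0,0]]
    - [[0,0,0],[0,0,0]]

```text
time_s: 8.9
tool_pos: [0.485, -0.0253, 0.1788]
tcp_rot: [3.14, 0.003, -2.506]
force: [1.3, 11.9, 3.1]
gripper_width: 0.0209
finger_force: 59.5
```

Call:
arm_command:
  moves:
    - [[0,0,0],[0,0,0]]
    - [[0,0,0],[0,0,0]]
    - [[0,0,0],[0,0,0]]
    - [[0,0,0],[0,0,0]]
    - [[0,0,-0.4],[0,0,0]]
  claw: -0.18

```text
time_s: 9.52
tool_pos: [0.4841, -0.0266, 0.1901]
tcp_rot: [3.14, -0.001, -2.507]
force: [-0.3, -0.4, -0.3]
gripper_width: 0.0501
finger_force: 0.0
```

Call:
arm_command:
  moves:
    - [[0,0,-0.7],[0,0,0]]
    - [[0,0,-0.7],[0,0,0]]
    - [[0,0,-0.7],[0,0,0]]
    - [[0,0,0],[0,0,0.0245]]
    - [[0,0,0],[0,0,0]]

```text
time_s: 10.15
tool_pos: [0.4849, -0.0268, 0.2544]
tcp_rot: [-3.141, 0.001, -2.584]
force: [-0.2, 1.1, 0.0]
gripper_width: 0.0503
finger_force: 0.0
```

```bash
python3 - <<'E'
from plant import *
from h import *
import cv2
s=get_state();im,d=get_image("top");cv2.imwrite("pics/t2.png",im[:,:,::-1])
print(s["time_s"],s["tool_pos"],np.degrees(s["tcp_rot"]),s["gripper_width"],off(s,[.501,-.197,.178]))
E
```

```text
10.15 [ 0.48487125 -0.02677738  0.25442894] [-1.79946358e+02  3.70272211e-02 -1.48042961e+02] 0.05034499132345446 [  76.5 -152.9   76.5]
```

View pics/t2.png

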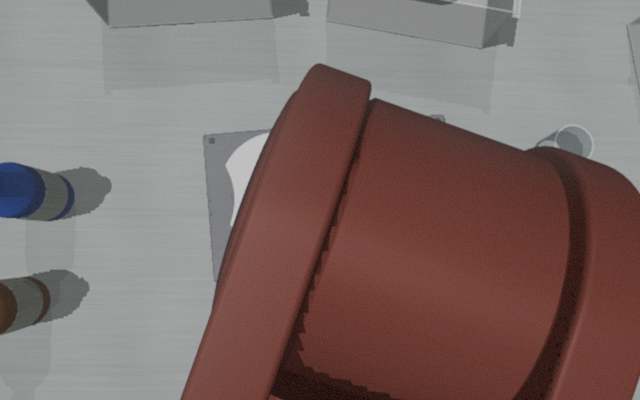

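The arm hides the switches in the top view. I'll go over the off peg and check with the wrist camera.

Call:
arm_command:
  moves:
    - [[0.32,-0.64,0],[0,0,0]]
    - [[0.32,-0.64,0],[0,0,0]]
    - [[0.32,-0.64,0],[0,0,0]]
    - [[0.32,-0.64,0],[0,0,0]]
    - [[0.32,-0.64,0],[0,0,0]]

```text
time_s: 10.82
tool_pos: [0.4946, -0.1343, 0.2534]
tcp_rot: [3.141, -0.0, -2.583]
force: [-0.4, -0.4, 0.7]
gripper_width: 0.0509
finger_force: 0.0
```

Call:
arm_command:
  moves:
    - [[0.32,-0.64,0],[0,0,0]]
    - [[0.32,-0.64,0],[0,0,0]]
    - [[0.32,-0.64,0],[0,0,0]]
    - [[0,0,0],[0,0,0]]
    - [[0,0,0],[0,0,0]]

```text
time_s: 11.45
tool_pos: [0.5007, -0.1976, 0.2534]
tcp_rot: [3.141, -0.0, -2.584]
force: [0.1, 0.4, -0.6]
gripper_width: 0.0504
finger_force: 0.0
```

```bash
python3 - <<'E'
from plant import *
from h import *
import cv2
s=get_state();im,d=get_image("wrist");cv2.imwrite("pics/w2.png",im[:,:,::-1])
print(s["time_s"],s["tool_pos"],np.degrees(s["tcp_rot"]))
ci=camera_info("wrist");T=ci["tool_from_camera"];R=pose(s["tcp_rot"])
ci=dict(K=ci["K"],attitude=[0,0,0],position=np.zeros(3))
P=(cloud(ci,d)@T[:3,:3].T+T[:3,3])@R.T+s["tool_pos"]
m=((d>0)&(P[...,2]>.135)&(P[...,2]<.155)).astype(np.uint8)
k,l,st,c=cv2.connectedComponentsWithStats(m)
for i in range(1,k):
    if st[i,4]>30:
        q=P[l==i];g=(q.min(0)+q.max(0))/2;g[2]=.178;print(st[i],g.round(4),off(s,g))
E
```

```text
11.45 [ 0.50066497 -0.19756149  0.25339994] [ 1.79973528e+02 -2.97982555e-03 -1.48070234e+02]
[ 300  212   36   38 1049] [ 0.4998 -0.1993  0.178 ] [ 1.7 -1.1 75.4]
[527 320  38  31 616] [ 0.4798 -0.027   0.178 ] [-72.5 155.8  75.5]
```

View pics/w2.png

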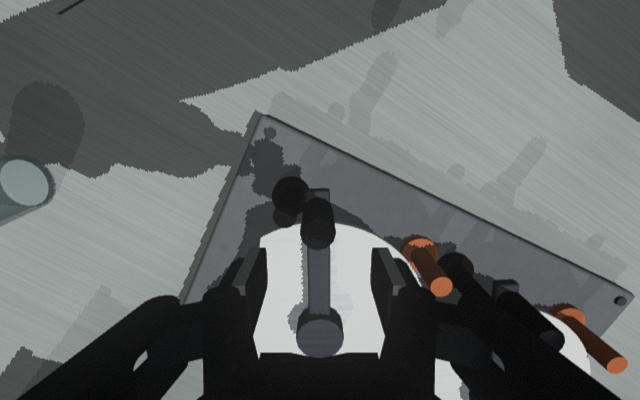

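In the wrist view, the off peg is at (318,222), between the fingers. Switch A's bar end at about (505,287) is next to its rubber post at (455,265). Measured positions put A within about 1° of its off stop, so I'll descend on B and grip.

Call:
arm_command:
  moves:
    - [[0.04,-0.02,0.4],[0,0,0]]
    - [[0,0,0.6],[0,0,0]]
    - [[0,0,0.6],[0,0,0]]
    - [[0,0,0.5],[0,0,0]]
    - [[0,0,0.4],[0,0,0]]

```text
time_s: 12.12
tool_pos: [0.4998, -0.1986, 0.1771]
tcp_rot: [3.141, -0.0, -2.584]
force: [0.0, -0.6, 0.8]
gripper_width: 0.0504
finger_force: 0.0
```

Call:
arm_command:
  moves:
    - [[0,0,0],[0,0,0]]
    - [[0,0,0],[0,0,0]]
    - [[0,0,0],[0,0,0]]
    - [[0,0,0],[0,0,0]]
    - [[0,0,0],[0,0,0]]
  claw: 0.8

```text
time_s: 12.75
tool_pos: [0.5001, -0.1989, 0.1788]
tcp_rot: [-3.141, 0.0, -2.584]
force: [-0.9, 0.1, 0.5]
gripper_width: 0.0209
finger_force: 58.8
```

Call:
arm_command:
  moves:
    - [[-0.008,0.244,0],[0,0,0.0212]]
    - [[-0.008,0.244,0],[0,0,0.0212]]
    - [[-0.008,0.244,0],[0,0,0.0212]]
    - [[0,0,0],[0,0,0]]
    - [[0,0,0],[0,0,0]]

```text
time_s: 13.38
tool_pos: [0.4901, -0.1792, 0.1788]
tcp_rot: [3.142, -0.001, -2.782]
force: [-5.7, 1.8, 3.8]
gripper_width: 0.0207
finger_force: 59.5
```

Call:
arm_command:
  moves:
    - [[-0.008,0.244,0],[0,0,0.0212]]
    - [[-0.008,0.244,0],[0,0,0.0212]]
    - [[-0.008,0.244,0],[0,0,0.0212]]
    - [[-0.008,0.244,0],[0,0,0.0212]]
    - [[-0.008,0.244,0],[0,0,0.0212]]

```text
time_s: 14.0
tool_pos: [0.4827, -0.1437, 0.1788]
tcp_rot: [-3.141, -0.002, -3.118]
force: [-8.2, -1.5, 5.5]
gripper_width: 0.0207
finger_force: 59.4
```

Call:
arm_command:
  moves:
    - [[-0.008,0.244,0],[0,0,0.0212]]
    - [[-0.008,0.244,0],[0,0,0.0212]]
    - [[-0.008,0.244,0],[0,0,0.0212]]
    - [[-0.008,0.244,0],[0,0,0.0212]]
    - [[0,0,0],[0,0,0]]

```text
time_s: 14.62
tool_pos: [0.4856, -0.1136, 0.1788]
tcp_rot: [3.141, -0.003, 2.901]
force: [-11.1, 4.5, 9.2]
gripper_width: 0.0206
finger_force: 60.0
```

Call:
arm_command:
  moves:
    - [[0.02,0.244,0],[0,0,0.0212]]
    - [[0.01,0.244,0],[0,0,0.0212]]
    - [[0,0.1,0],[0,0,0.01]]
    - [[0,0,0],[0,0,0]]
    - [[0,0,0],[0,0,0]]

```text
time_s: 15.25
tool_pos: [0.4908, -0.0968, 0.1788]
tcp_rot: [3.141, -0.0, 2.737]
force: [-4.2, 4.8, 4.3]
gripper_width: 0.0206
finger_force: 59.5
```

Call:
arm_command:
  moves:
    - [[0,0.08,0],[0,0,0.006]]
    - [[0,0.06,0],[0,0,0.004]]
    - [[0,0,0],[0,0,0]]
    - [[0,0,0],[0,0,0]]
    - [[0,0,0],[0,0,0]]

```text
time_s: 15.88
tool_pos: [0.4919, -0.0942, 0.1788]
tcp_rot: [-3.139, -0.001, 2.705]
force: [-9.1, -4.9, 4.3]
gripper_width: 0.0208
finger_force: 59.7
```

Call:
arm_command:
  moves:
    - [[0,0,0],[0,0,0]]
    - [[0,0,0],[0,0,0]]
    - [[0,0,0],[0,0,0]]
    - [[0,0,0],[0,0,0]]
    - [[0,0,-0.4],[0,0,0]]
  claw: -0.1

```text
time_s: 16.5
tool_pos: [0.492, -0.0931, 0.1901]
tcp_rot: [3.142, -0.002, 2.704]
force: [0.5, -0.4, 0.9]
gripper_width: 0.0465
finger_force: 0.0
```

Call:
arm_command:
  moves:
    - [[0,0,-0.8],[0,0,0]]
    - [[0,0,-0.8],[0,0,0]]
    - [[0,0,-0.8],[0,0,0]]
    - [[0,0,-0.8],[0,0,0]]
    - [[0,0,0],[0,0,0]]

```text
time_s: 17.12
tool_pos: [0.4932, -0.0937, 0.2891]
tcp_rot: [-3.142, 0.004, 2.704]
force: [-0.8, 0.1, -0.1]
gripper_width: 0.047
finger_force: 0.0
```

```bash
python3 - <<'E'
from plant import *
from h import *
import cv2
s=get_state();print(s["time_s"],s["force"],s["tool_pos"])
im,d=get_image("scene");cv2.imwrite("pics/s3.png",im[:,:,::-1])
P=cloud(camera_info("scene"),d)
m=((d>0)&(P[...,2]>.135)&(P[...,2]<.152)&(P[...,0]>.42)&(P[...,0]<.56)&(abs(P[...,1])<.25)).astype(np.uint8)
k,l,st,c=cv2.connectedComponentsWithStats(m)
for i in range(1,k):
    if st[i,4]>20:
        q=P[l==i];g=(q.min(0)+q.max(0))/2
        S=min(([.575,.0385],[.594,-.139]),key=lambda S:abs(np.hypot(*(g[:2]-S))-.11))
        print(st[i],g.round(4),S,186.1+30-np.degrees(np.arctan2(*(g[:2]-S)[::-1]))%360)
E
```

```text
17.125 [-0.83679859  0.08434132 -0.07754417] [ 0.49324894 -0.09369061  0.28912803]
[280 154  11  10  99] [ 0.4948 -0.0929  0.142 ] [0.594, -0.139] 61.03547082822834
[316 159  11  11 107] [ 0.486  -0.0228  0.1414] [0.575, 0.0385] 1.5530956886370575
```

View pics/s3.png

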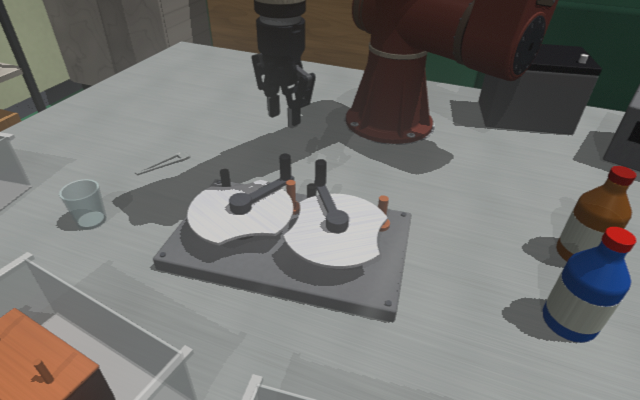

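The scene view shows B's peg at (285,160) against its copper post and A's peg at (321,165) against its rubber post. The angles are about 61° and 1.5°, and the gripper is clear above them.

```bash
python3 -c "
from plant import *
print(hand_in())"
```

```text
the job is handed in; nothing more can be done
None
```

The supply is changed over: the left handle measured about 1.5° from its rubber post and the right one at its copper post, both were released with the arm clear, and I handed the job in just after 17 s; no verdict came back.

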